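# Start the mask-drying blower with the bent rod

### The job

Take the bent rod from its cradle, reach over the splash guard with it and slowly draw the red paddle behind the guard all the way towards the guard to its stop; keep it pressed there with the rod at about 9 N for at least a second so that the starter pulls in, and never load it with more than 18 N. Then lay the rod back in its cradle as it was. Touch the paddle only with the rod, do not bump the guard, and leave everything else on the table where it is.

Things in the scene. Friction and masses are not known exactly. Their poses are not given: they have to be found in the camera images.
- rod: Bent rod, 160 g. Yellow block handle 120 (x) x 26 (y) x 28 (z) mm; origin: the handle's centre. An 8 mm steel bar runs on from the handle's end along +x on its centre line to x = 145 mm, there bends straight down (-z). z is up as it lies in the cradle. Mass centre about 20 mm ahead (+x). Grip mid-handle from above across the 26 mm, firmly (80 N or more), or it pivots under load.
- rod_tip (a point): The lower end of the bent rod's down-turned leg (8 mm thick), 145 mm ahead of and 100 mm below the handle's centre.
- cradle: Wooden cradle fixed to the table. Origin: on the table under its middle; foot 150 x 90 x 12 mm. Upright boards 10 mm thick at x = -45 and +45 mm, free finger room between them, each with a notch: floor z = 105 mm, about 36 mm wide, flaring up to z = 125 mm. The handle lies in both notches, rod origin within 6 mm of x = 0 at z = 119 mm, bend towards the cradle's +x.
- starter: Grey base of the drying blower's starter, fixed to the table. Origin: on the table under the middle of the plywood guard's front board; +x leads from there over the dark control box (x = 10 to 128 mm, top z = 35 mm), which carries the red paddle, to the blue blower (front face x = 132 mm, top z = 85 mm); z up.
- guard: Plywood splash guard on the starter (same origin and axes): front board 180 mm wide (y), top at z = 105 mm, 6 mm thick; side cheeks run back from it at y = +-87 mm to x = 128 mm, top at z = 95 mm.
- paddle: Red switch paddle (plate, see paddle_back). Origin: its middle, 36 mm over the table. Starts at x = 74 to 100 mm of the starter, slides along -x towards the guard, 2.5 N of friction, no spring, stays where left. Its rigid stop is set by a hidden screw, anywhere at x = 48 to 60 mm: only felt; force then climbs some 6 N per mm (draw at 10 mm/s or less).
- paddle_back (a point): Middle of the rear face (the one away from the guard) of the red switch paddle: an upright plate 8 (x) x 32 (y) mm, standing from 37 to 73 mm over the table; this point is 60 mm over the table. Axes as the starter's.
- red_bottle: Bystander: red paint bottle, 48 mm wide, 105 mm tall; origin under its middle.
- purple_jar: Bystander: glass jar with blue cap, 52 mm wide, 70 mm tall; origin under its middle.
- tape_roll: Bystander: roll of tape lying flat, 80 mm wide, 24 mm tall; origin under its middle.
- water_cup: Bystander: white ceramic cup, 72 mm wide, 85 mm tall; origin under its middle.
- wood_block: Bystander: brown wood block 100 x 60 x 30 mm; origin under its middle.
- green_can: Bystander: can with a green label, 66 mm wide, 90 mm tall; origin under its middle.
- pig_mask: Bystander: small pig mask lying face up, 116 mm wide, 66 mm tall; origin under its middle.
Mind the look-alikes: they are no part of the job. Several things have the shape of the rod; the one meant has the colours described above.

How it is judged:
By the outcome, as a careful person would: the job done as asked, in the order asked, and still so for the second after the job is handed in, with the robot touching nothing.
It also fails if it takes over 64 s, if anything falls off the work surface, if the arm or the gripper's body presses on something with over 40 N, if the wrist force passes 120 N, or if a joint passes its speed limit or range.

### The arm

A 7-joint arm with a two-finger parallel gripper is mounted at the origin on the work surface. World frame = base frame: x ahead of the robot, y to its left, z up, the work surface at z = 0. Lengths are in m, angles in rad, forces in N, time in s.
With the tool pointing down it reaches from about 0.35 to 0.9 m from the base axis. Payload 8.1 kg.
Tool frame: the origin (TCP) lies midway between the tips of the shut fingers; the grasp point (between the pads) lies 19 mm behind it; z points along the fingers, y is the line along which they close (so a half turn about z gives the same grasp; the last joint's range is limited). The gripper opens to 92 mm and grips with 3 to 60 N. Pads are 19 mm wide; open, the fingers measure 130 mm over their backs; the gripper's body (75 mm by 190 mm) begins 47 mm behind the grasp point.
Start: joints at [-1.269, 0.434, 0.025, 1.573, -0.012, 1.134, -0.075], TCP at [0.246, 0.574, 0.227] pointing down, gripper open.
Joint ranges: [-2.62, 2.62], [-0.44, 2.09], [-1.27, 1.32], [0.08, 2.57], [-1.32, 4.46], [0.12, 2], [-2.74, 2.74]. Speed limits (rad/s): [2.22, 2.22, 3.01, 3.01, 3.14, 3.14, 3.14].

### API

Orientations are given as a rotation vector (axis times angle).
In Python, from cell import arm gives the robot as it stands.
- The arm moves only by the tool carry_out, never from a script. Its arguments are lists of equal length, an entry for each row: "claw": the finger opening in cm, from 0 to 9.18; "delta_pos": the shift along the tool's x, y, z in cm, a list of three; "angular": the turn, a rotation vector about the tool's x, y, z in rad, a list of three. In form: {"claw": [claw, ...], "delta_pos": [[dx, dy, dz], ...], "angular": [[ax, ay, az], ...]}. A call has 1 to 20 rows; each row shifts and turns the commanded pose from where the row before left it, along the tool's axes as they then stand; what a row does not reach is not made up. A row lasts 1/10 s, in which the tool goes at most 50 mm and 8.59 degrees, less where a joint would pass 70% of its speed; a pose out of reach is approached as far as the arm can. A call with a gripper value outside its range is refused whole. The fingers move at their own pace and stop on an object; "force" is the grip in N (left out, the last holds). Time passes only in rows, so rows that do not move let the fingers close. It gives the time, the measured TCP pose, the force, the opening and the grip force at its end, in the units of the state.
- arm.observe(): the state, without advancing time (a new reading comes with each control period).
- arm.get_image(name): name is "scene" or "top"; returns a dict with "frame" (420x560x3 uint8, red, green, blue), "mtx" (3x3 intrinsics, pixels), "T" (4x4, takes a point from camera to world coordinates). Camera axes: x right, y down, z forward; pixel columns grow to the right and rows downward; lengths in m; the calibration is good to about 2 mm. A picture is of the moment at which its call begins. There is no depth.
- arm.sign_off(): hands the job in; it is judged then, once.
Trained networks look in a picture, given as the dict that the camera call returned (one of the last four; its "shot" number tells which), for a name from the list of things; names that differ only in an ending like _2 or _b are one class to them, and where a whole thing is asked for, a point or a joint stands for the part that bears it (a point fixed in the world has none). Each returns a list of dicts, best first, with "conf" (0 to 1); they miss things now and then, are a little off and sometimes report something else, mostly with a low value. They report only what shows in the picture. A call takes as long as a camera call. They do not tell look-alikes from the thing itself.
- arm.look_for(label, picture): "centre" ([column, row] as shares, 0 to 1, of the picture: columns of its width, rows of its height, amid what is visible of it).
- arm.trace(label, picture): "region" (420x560 bool, what is visible of it) and "centre" ([column, row] as shares, 0 to 1, of the picture: columns of its width, rows of its height, amid what is visible of it).
- arm.place_of(label, picture): "centre" ([column, row] as shares, 0 to 1, of the picture: columns of its width, rows of its height: a listed point, or the origin of a listed thing).
The state is a dict: "clock": time; "joints": joint angles; "dq": joint speeds; "joint_efforts": joint torques, N m; "position": TCP position; "ee_rot": TCP orientation; "force": force on the tool from outside, world axes, zero at the start; "ft_torque": the same for the moment, N m; "width": opening from 0.0 (shut) to 1.0 (fully open); "gripper_force": force on a finger pad.
Only numpy, scipy, OpenCV 4.12 (cv2) and the standard library are available. Lean on these libraries where they do the work, as an engineer would, in place of code of your own. Each camera call takes 0.05 s, during which the arm holds its last target. There are 200 camera calls.

## Working session

There is one attempt and no reset: what is moved stays moved. The work goes in short steps, Python scripts to look and compute and a tool call to move; the robot and the scene stay as the last step left them, time stands still between calls to the robot, and variables do not carry over. Pictures are saved under pics/ and viewed, at most 10 in all, crops included, and the job is handed in when it is done.

Besides the shell and the picture viewer there is one more tool, called by a JSON object that holds its "api" and its "payload". carry_out: Moves the arm, as the interface text tells. Its arguments: {"type":"object","properties":{"claw":{"type":"array","items":{"type":"number"}},"delta_pos":{"type":"array","items":{"type":"array","items":{"type":"number"}}},"angular":{"type":"array","items":{"type":"array","items":{"type":"number"}}},"force":{"type":"number"}},"required":["claw","delta_pos","angular"]}

```bash
mkdir -p pics; cat > h.py <<'E'
import numpy as np, cv2
from cell import arm
from scipy.spatial.transform import Rotation as R
def ray(p,c):
    h,w=p["frame"].shape[:2]
    d=np.linalg.inv(p["mtx"])@np.array([c[0]*w,c[1]*h,1.]); T=np.array(p["T"])
    return T[:3,3],T[:3,:3]@d
def onz(p,c,z):
    o,d=ray(p,c); return o+d*(z-o[2])/d[2]
def proj(p,X):
    T=np.array(p["T"]); c=T[:3,:3].T@(np.array(X)-T[:3,3]); q=p["mtx"]@c; return q[:2]/q[2]
E
python3 - <<'E'
from h import *
ps={n:arm.get_image(n) for n in("scene","top")}
for n,p in ps.items():
    cv2.imwrite(f"pics/{n}0.png",cv2.resize(p["frame"][:,:,::-1],(800,600),interpolation=cv2.INTER_CUBIC))
    print(n,np.round(p["T"],3).tolist())
H={"rod":.119,"rod_tip":.019,"cradle":0,"starter":0,"guard":0,"paddle":.036,"paddle_back":.06,"red_bottle":0,"purple_jar":0,"tape_roll":0,"water_cup":0,"wood_block":0,"green_can":0,"pig_mask":0}
for k,z in H.items():
    for n,p in ps.items():
        for d in arm.place_of(k,p)[:4]:
            c=d["centre"]; print(k,n,round(d["conf"],2),np.round([c[0]*800,c[1]*600]),np.round(onz(p,c,z)[:2],3))
s=arm.observe(); print({k:np.round(v,3).tolist() for k,v in s.items()})
E
```

```text
scene [[-0.02, 0.844, -0.536, 1.2], [1.0, 0.009, -0.025, 0.031], [-0.016, -0.537, -0.844, 1.174], [0.0, 0.0, 0.0, 1.0]]
top [[-0.002, -0.997, 0.076, 0.412], [-1.0, 0.003, 0.016, -0.027], [-0.016, -0.076, -0.997, 1.625], [0.0, 0.0, 0.0, 1.0]]
rod scene 0.89 [488. 299.] [0.519 0.193]
rod scene 0.82 [465. 468.] [0.867 0.131]
rod scene 0.69 [276. 265.] [ 0.436 -0.252]
rod scene 0.58 [525. 205.] [0.266 0.29 ]
rod top 0.81 [337. 177.] [0.811 0.129]
rod top 0.76 [527. 397.] [ 0.35  -0.263]
rod top 0.62 [308. 309.] [0.531 0.188]
rod top 0.61 [257. 471.] [0.198 0.29 ]
rod_tip scene 0.88 [594. 229.] [0.252 0.473]
rod_tip scene 0.88 [380. 424.] [ 0.751 -0.023]
rod_tip scene 0.88 [315. 212.] [ 0.202 -0.202]
rod_tip scene 0.67 [465. 386.] [0.666 0.147]
rod_tip top 0.85 [321. 255.] [0.659 0.174]
rod_tip top 0.82 [405. 217.] [ 0.745 -0.013]
rod_tip top 0.81 [496. 466.] [ 0.195 -0.21 ]
rod_tip top 0.59 [177. 440.] [0.251 0.488]
cradle scene 0.59 [483. 332.] [0.527 0.195]
cradle scene 0.17 [378. 289.] [ 0.417 -0.041]
cradle top 0.65 [318. 317.] [0.524 0.183]
starter scene 0.58 [301. 341.] [ 0.554 -0.
[... 1047 characters left out ...]
_can scene 0.7 [176. 328.] [ 0.524 -0.486]
green_can top 0.58 [619. 327.] [ 0.499 -0.489]
pig_mask scene 0.75 [161. 373.] [ 0.635 -0.494]
pig_mask scene 0.72 [493. 301.] [0.446 0.22 ]
pig_mask scene 0.55 [289. 355.] [ 0.589 -0.225]
pig_mask scene 0.23 [379. 290.] [ 0.42  -0.039]
pig_mask top 0.77 [618. 259.] [ 0.652 -0.49 ]
{'clock': 1.5, 'joints': [-1.269, 0.434, 0.025, 1.573, -0.012, 1.134, -0.075], 'dq': [0.001, -0.001, 0.0, 0.0, -0.001, 0.0, 0.0], 'joint_efforts': [-0.0, -66.765, 0.984, -31.481, -0.061, 0.033, 0.0], 'position': [0.246, 0.574, 0.227], 'ee_rot': [0.632, 3.077, 0.0], 'force': [0.651, -0.209, -0.244], 'ft_torque': [0.031, -0.013, 0.016], 'gripper_force': 0.0, 'width': 0.996}
```

View pics/scene0.png

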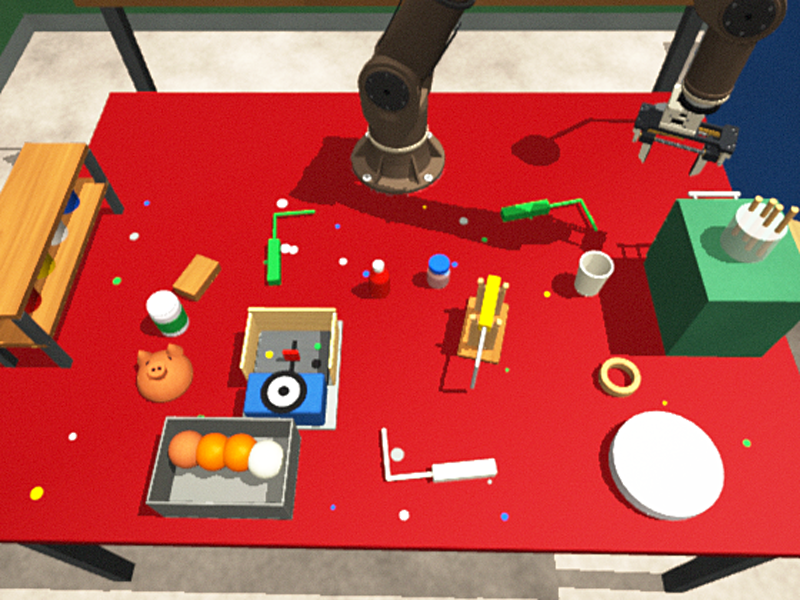

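View pics/top0.png

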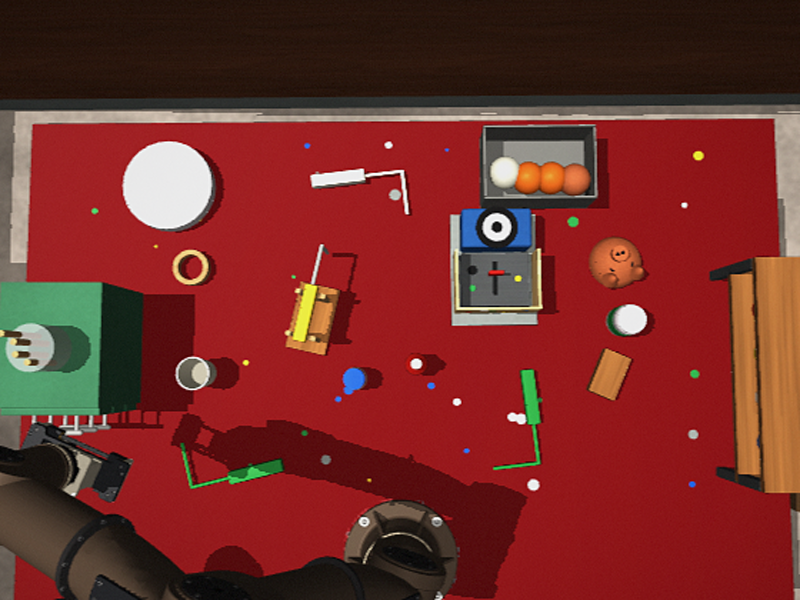

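```bash
python3 - <<'E'
from h import *
ps={n:arm.get_image(n) for n in("scene","top")}
import pickle; pickle.dump(ps,open("ps.pkl","wb"))
def crop(n,x,y,w,h,s): return cv2.resize(ps[n]["frame"][y:y+h,x:x+w,::-1],None,fx=s,fy=s,interpolation=cv2.INTER_CUBIC)
# starter: top px(560) ; rod
a=crop("top",310,140,78,92,5); b=crop("scene",164,208,80,92,5)
cv2.imwrite("pics/starter.png",np.hstack([a,b]))
a=crop("top",190,165,60,90,6); b=crop("scene",310,185,60,90,6)
cv2.imwrite("pics/rod.png",np.hstack([a,b]))
for n,p in ps.items():
    hsv=cv2.cvtColor(p["frame"],cv2.COLOR_RGB2HSV)
    m=cv2.inRange(hsv,(26,150,120),(34,255,255)); 
    k,l,st,c=cv2.connectedComponentsWithStats(m); i=1+np.argmax(st[1:,4])
    r=cv2.minAreaRect(np.argwhere(l==i)[:,::-1].astype(np.float32)); print(n,"yellow",st[i],r,np.round(cv2.boxPoints(r),1).tolist())
    bx=cv2.boxPoints(r)
    print([np.round(onz(p,(q+.5)/[560,420],.133)[:2],3).tolist() for q in bx])
E
```

```text
scene yellow [335 193  15  36 311] ((342.5961608886719, 210.01922607421875), (9.021341323852539, 35.10478210449219), 11.309932708740234) [[334.70001220703125, 226.3000030517578], [341.6000061035156, 191.89999389648438], [350.5, 193.6999969482422], [343.6000061035156, 228.10000610351562]]
[[0.586, 0.168], [0.468, 0.195], [0.474, 0.22], [0.591, 0.193]]
top yellow [205 199  17  40 336] ((212.90225219726562, 218.47642517089844), (8.547619819641113, 39.788330078125), 13.570433616638184) [[204.10000610351562, 236.8000030517578], [213.39999389648438, 198.10000610351562], [221.6999969482422, 200.10000610351562], [212.39999389648438, 238.8000030517578]]
[[0.469, 0.218], [0.583, 0.192], [0.577, 0.167], [0.463, 0.194]]
```

View pics/starter.png

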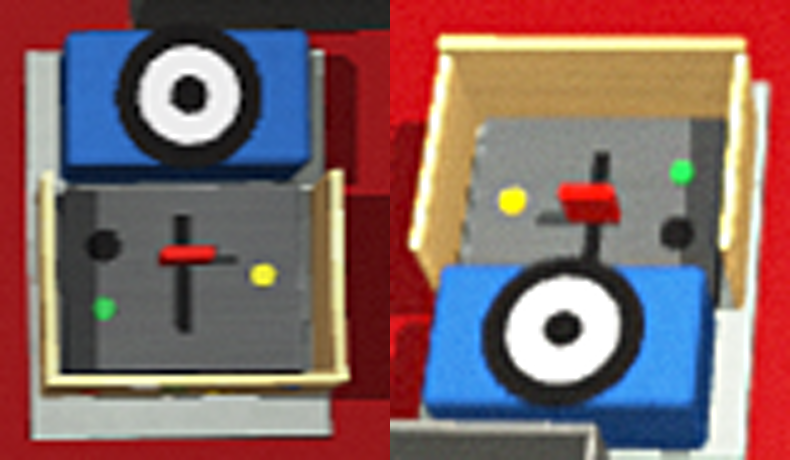

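View pics/rod.png

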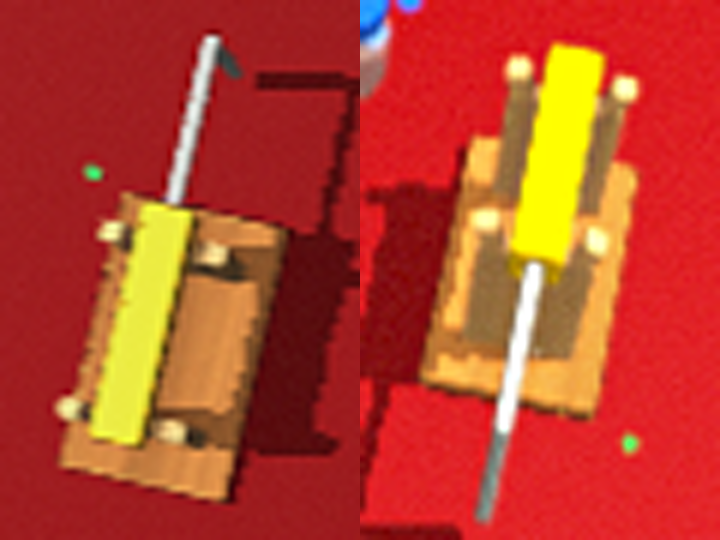

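```bash
cat >> h.py <<'E'
def plan(goal,yawx,z=None):
    # world shift/turn to tool-frame for a downward tool; yawx: wanted direction of tool y (mod pi)
    s=arm.observe(); Rm=R.from_rotvec(s["ee_rot"]).as_matrix(); p=np.array(s["position"])
    d=Rm.T@(np.array(goal)-p)*100; ay=np.arctan2(Rm[1,1],Rm[0,1]); t=(yawx-ay+np.pi/2)%np.pi-np.pi/2
    print("pos",p.round(4),"clock",round(s["clock"],2),"F",np.round(s["force"],2),"T",np.round(s["ft_torque"],2),"w",s["width"],"gf",s["gripper_force"])
    print("delta tool cm",d.round(2),"turn about tool z",round(-t,3),"tilt",Rm[:,2].round(4),"tooly deg",np.degrees(ay).round(2))
E
python3 - <<'E'
from h import *
import pickle; ps=pickle.load(open("ps.pkl","rb"))
from scipy.optimize import least_squares
off={"top":(310,140),"scene":(164,208)}
P=[("top",(-3,90,105),(43,391)),("top",(-3,-90,105),(349,381)),("top",(128,87,95),(47,172)),("top",(128,-87,95),(337,170)),
("scene",(-3,-90,105),(47,36)),("scene",(-3,90,105),(357,38)),("scene",(128,-87,95),(25,247)),("scene",(128,87,95),(338,250))]
px=lambda n,c:(np.array(c)/5+off[n])
def tr(v,q): 
    c,s=np.cos(v[2]),np.sin(v[2]); return np.array([v[0]+c*q[0]-s*q[1],v[1]+s*q[0]+c*q[1],q[2]])
def res(v,sel): return np.concatenate([proj(ps[n],tr(v,np.array(q)/1000))-px(n,c) for n,q,c in P if n in sel])
for sel in(["top"],["scene"],["top","scene"]):
    r=least_squares(res,[.54,-.2,0],args=(sel,)); print(sel,r.x.round(4),np.degrees(r.x[2]).round(2),r.fun.round(1))
v=r.x
for n,pts in(("top",[(160,248),(216,245)]),("scene",[(168,193),(224,193)])):
    for c in pts:
        w=onz(ps[n],px(n,c)/[560,420],.073); d=w[:2]-v[:2]; c_,s_=np.cos(v[2]),np.sin(v[2]); print(n,"paddle rear top corner",w.round(4),"starter",np.round([c_*d[0]+s_*d[1],-s_*d[0]+c_*d[1]],4))
plan([.526,.1935,.22],np.radians(77))
E
```

```text
['top'] [ 0.532  -0.2105  0.0101] 0.58 [ 0.7 -0.7 -0.2  0.6 -0.1  0.3 -0.5 -0.1]
['scene'] [ 0.5387 -0.2088  0.0063] 0.36 [ 0.5  0.4 -0.4  0.2  0.2 -0.1 -0.3 -0.4]
['top', 'scene'] [ 0.5351 -0.2098  0.0083] 0.47 [ 0.5 -1.7 -0.4 -0.4 -0.2 -0.8 -0.6 -1.1  0.4 -0.6 -0.6 -0.9  0.1 -1.2
 -0.5 -1.6]
top paddle rear top corner [ 0.6162 -0.1926  0.073 ] starter [0.0813 0.0166]
top paddle rear top corner [ 0.618  -0.2269  0.073 ] starter [ 0.0827 -0.0177]
scene paddle rear top corner [ 0.6212 -0.2244  0.073 ] starter [ 0.0859 -0.0152]
scene paddle rear top corner [ 0.6208 -0.1919  0.073 ] starter [0.0858 0.0173]
pos [0.2462 0.5745 0.2267] clock 1.6 F [ 0.46  0.41 -0.07] T [ 0.04 -0.02  0.02] w 1.0030477582659119 gf 0.0
delta tool cm [-40.73 -24.     0.68] turn about tool z -0.178 tilt [ 0. -0. -1.] tooly deg 66.8
```

Candidates for the rod (scene picture): yellow handle in cradle (488,300), green (275,260), green (525,208), white (465,468). The yellow-and-steel one in the cradle is right; the crop confirms it. The starter crop shows the paddle's red plate, with its back at about x=0.619, y=-0.209 and free room behind it.

{"api": "carry_out", "payload": {"claw": [7, 7, 7, 7, 7, 7, 7, 7, 7, 7, 7, 7, 7, 7, 7, 7, 7], "delta_pos": [[-2.5, -1.5, 0], [-2.5, -1.5, 0], [-2.5, -1.5, 0], [-2.5, -1.5, 0], [-2.5, -1.5, 0], [-2.5, -1.5, 0], [-2.5, -1.5, 0], [-2.5, -1.5, 0], [-2.5, -1.5, 0], [-2.5, -1.5, 0], [-2.5, -1.5, 0], [-2.5, -1.5, 0], [-2.5, -1.5, 0], [-2.5, -1.5, 0], [-2.5, -1.5, 0], [-2.5, -1.5, 0], [0, 0, 0]], "angular": [[0, 0, -0.011], [0, 0, -0.011], [0, 0, -0.011], [0, 0, -0.011], [0, 0, -0.011], [0, 0, -0.011], [0, 0, -0.011], [0, 0, -0.011], [0, 0, -0.011], [0, 0, -0.011], [0, 0, -0.011], [0, 0, -0.011], [0, 0, -0.011], [0, 0, -0.011], [0, 0, -0.011], [0, 0, -0.011], [0, 0, 0]], "force": 60}}

```text
clock: 3.3
position: [0.5521, 0.2161, 0.2268]
ee_rot: [0.367, 3.118, -0.003]
force: [0.1, -0.2, -0.8]
width: 0.763
gripper_force: 0.0
```

```bash
python3 -c "
from h import *
plan([.526,.1935,.100],np.radians(77))"
```

```text
pos [0.5521 0.2161 0.2268] clock 3.3 F [ 0.09 -0.23 -0.82] T [-0.04  0.02  0.  ] w 0.7633191027786157 gf 0.0
delta tool cm [ 2.04 -2.78 12.68] turn about tool z -0.008 tilt [ 0.0018 -0.0021 -1.    ] tooly deg 76.56
```

{"api": "carry_out", "payload": {"claw": [7, 7, 7, 7, 7, 7, 7, 7, 7, 7, 7, 7], "delta_pos": [[0.8, -1.0, 0.5], [0.8, -1.0, 1.2], [0.4, -0.8, 1.5], [0, 0, 1.5], [0, 0, 1.5], [0, 0, 1.5], [0, 0, 1.5], [0, 0, 1.5], [0, 0, 1.2], [0, 0, 0.8], [0, 0, 0], [0, 0, 0]], "angular": [[0, 0, -0.008], [0, 0, 0], [0, 0, 0], [0, 0, 0], [0, 0, 0], [0, 0, 0], [0, 0, 0], [0, 0, 0], [0, 0, 0], [0, 0, 0], [0, 0, 0], [0, 0, 0]]}}

```text
clock: 4.5
position: [0.5236, 0.1979, 0.1]
ee_rot: [0.346, 3.122, 0.0]
force: [-0.4, 0.5, 1.0]
width: 0.763
gripper_force: 0.0
```

```bash
python3 - <<'E'
from h import *
plan([.526,.1935,.098],np.radians(77))
p=arm.get_image("top");q=arm.get_image("scene")
f=lambda p,x,y:cv2.resize(p["frame"][y:y+110,x:x+80,::-1],None,fx=5,fy=5,interpolation=cv2.INTER_CUBIC)
cv2.imwrite("pics/g.png",np.hstack([f(p,180,160),f(q,300,170)]))
E
```

```text
pos [0.5236 0.1979 0.1   ] clock 4.5 F [-0.36  0.46  0.99] T [ 0.02 -0.01 -0.02] w 0.7633559255631427 gf 0.0
delta tool cm [-0.33 -0.38  0.2 ] turn about tool z 0.006 tilt [ 3.e-04  2.e-04 -1.e+00] tooly deg 77.35
```

View pics/g.png

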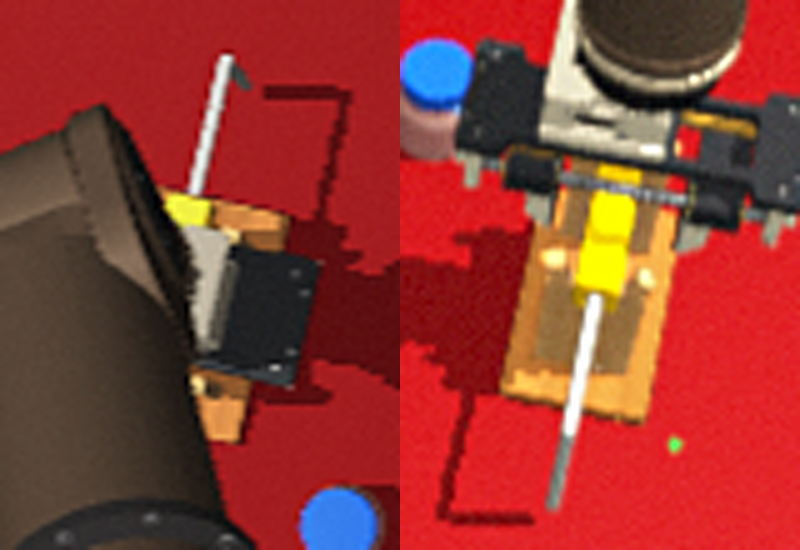

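The fingers straddle the yellow handle mid-length. I centre them and close.

{"api": "carry_out", "payload": {"claw": [7, 7, 2, 2, 2, 2, 2, 2, 2, 2], "delta_pos": [[-0.3, -0.4, 0.2], [0, 0, 0], [0, 0, 0], [0, 0, 0], [0, 0, 0], [0, 0, 0], [0, 0, 0], [0, 0, 0], [0, 0, 0], [0, 0, 0]], "angular": [[0, 0, 0.006], [0, 0, 0], [0, 0, 0], [0, 0, 0], [0, 0, 0], [0, 0, 0], [0, 0, 0], [0, 0, 0], [0, 0, 0], [0, 0, 0]], "force": 60}}

```text
clock: 5.6
position: [0.5255, 0.1933, 0.0977]
ee_rot: [0.355, 3.121, 0.0]
force: [0.0, 0.6, -1.1]
width: 0.279
gripper_force: 60.0
```

```bash
python3 -c "
from h import *
plan([.526,.1935,.098],np.radians(77)); print(arm.observe()['joints'])"
```

```text
pos [0.5255 0.1933 0.0977] clock 5.6 F [ 0.04  0.63 -1.13] T [ 0.16  0.01 -0.03] w 0.2786656491711871 gf 59.982295632362366
delta tool cm [-0.05  0.03 -0.03] turn about tool z 0.0 tilt [ 0.e+00  1.e-04 -1.e+00] tooly deg 77.01
[-0.53539972  0.47121855  0.11998659  1.88692838 -0.07690692  0.78773577
  0.96991589]
```

{"api": "carry_out", "payload": {"claw": [2, 2, 2, 2, 2, 2, 2, 2, 2, 2], "delta_pos": [[0, 0, -0.5], [0, 0, -1], [0, 0, -2], [0, 0, -2], [0, 0, -2.5], [0, 0, -2.5], [0, 0, -2.5], [0, 0, -2], [0, 0, -1], [0, 0, 0]], "angular": [[0, 0, 0], [0, 0, 0], [0, 0, 0], [0, 0, 0], [0, 0, 0], [0, 0, 0], [0, 0, 0], [0, 0, 0], [0, 0, 0], [0, 0, 0]]}}

```text
clock: 6.6
position: [0.5261, 0.1934, 0.2594]
ee_rot: [0.356, 3.119, 0.003]
force: [0.4, -0.2, -2.1]
width: 0.278
gripper_force: 60.0
```

```bash
python3 -c "
from h import *
plan([.498,-.210,.258],np.radians(90.7))"
```

```text
pos [0.5261 0.1934 0.2594] clock 6.6 F [ 0.38 -0.22 -2.1 ] T [ 0.02  0.02 -0.05] w 0.2777795797487993 gf 59.98224914073944
delta tool cm [ -6.34 -39.93   0.08] turn about tool z -0.239 tilt [ 0.0025  0.0013 -1.    ] tooly deg 76.99
```

{"api": "carry_out", "payload": {"claw": [2, 2, 2, 2, 2, 2, 2, 2, 2, 2, 2, 2, 2, 2, 2, 2, 2, 2, 2, 2], "delta_pos": [[0, -1.1, 0], [-0.1, -2.2, 0], [-0.1, -2.2, 0], [-0.1, -2.2, 0], [-0.1, -2.2, 0], [-0.1, -2.2, 0], [-0.1, -2.2, 0], [-0.1, -2.2, 0], [-0.1, -2.2, 0], [-0.1, -2.2, 0], [-0.1, -2.2, 0], [-0.1, -2.2, 0], [-0.1, -2.2, 0], [-0.1, -2.2, 0], [-0.1, -2.2, 0], [-0.1, -2.2, 0], [0, -2.2, 0], [0, -2.2, 0], [0, -1.8, 0], [0, 0, 0]], "angular": [[0, 0, 0], [0, 0, -0.014], [0, 0, -0.014], [0, 0, -0.014], [0, 0, -0.014], [0, 0, -0.014], [0, 0, -0.014], [0, 0, -0.014], [0, 0, -0.014], [0, 0, -0.014], [0, 0, -0.014], [0, 0, -0.014], [0, 0, -0.014], [0, 0, -0.014], [0, 0, -0.014], [0, 0, -0.014], [0, 0, -0.014], [0, 0, -0.014], [0, 0, 0], [0, 0, 0]]}}

```text
clock: 8.6
position: [0.4933, -0.2115, 0.2564]
ee_rot: [0.01, -3.139, 0.002]
force: [0.1, 0.3, -1.3]
width: 0.282
gripper_force: 60.0
```

```bash
python3 - <<'E'
from h import *
plan([.498,-.210,.125],np.radians(90.7))
ps={n:arm.get_image(n) for n in("scene","top")}
z=arm.observe()["position"][2]+.0213
for n,p in ps.items():
    for k,zz in(("rod_tip",z-.1),("rod",z),("paddle_back",.06)):
        for d in arm.place_of(k,p)[:5]:
            w=onz(p,d["centre"],zz)
            if abs(w[0]-.6)<.2 and abs(w[1]+.2)<.1: print(n,k,round(d["conf"],2),w.round(4))
f=lambda n,x,y:cv2.resize(ps[n]["frame"][y:y+120,x:x+80,::-1],None,fx=5,fy=5,interpolation=cv2.INTER_CUBIC)
cv2.imwrite("pics/h.png",np.hstack([f("top",310,120),f("scene",164,208)]))
E
```

```text
pos [ 0.4933 -0.2115  0.2564] clock 8.6 F [ 0.12  0.27 -1.33] T [0.06 0.06 0.03] w 0.28158867740100296 gf 59.98173952102661
delta tool cm [-0.51  0.16 13.14] turn about tool z -0.006 tilt [-0.0026 -0.0011 -1.    ] tooly deg 90.37
scene rod_tip 0.9 [ 0.6371 -0.2135  0.1779]
scene rod 0.73 [ 0.4949 -0.2193  0.2779]
scene rod 0.43 [ 0.5456 -0.213   0.2779]
scene paddle_back 0.5 [ 0.6243 -0.2124  0.06  ]
top rod_tip 0.65 [ 0.6297 -0.2057  0.1779]
top paddle_back 0.4 [ 0.6197 -0.2171  0.06  ]
```

View pics/h.png

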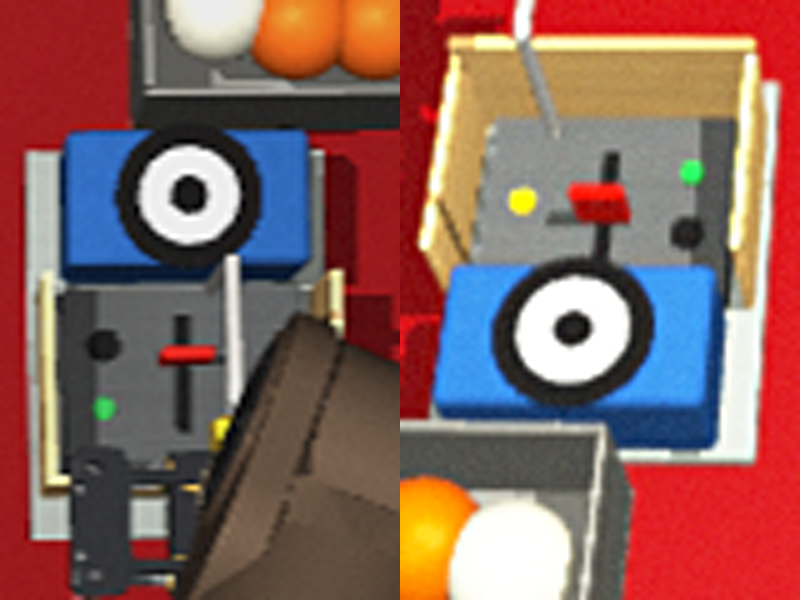

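{"api": "carry_out", "payload": {"claw": [2, 2, 2, 2, 2, 2, 2, 2, 2, 2], "delta_pos": [[-0.5, 0, 0], [-0.4, 0, 0.5], [0, 0, 1], [0, 0, 1.5], [0, 0, 1.5], [0, 0, 1.5], [0, 0, 1.5], [0, 0, 1], [0, 0, 0.6], [0, 0, 0]], "angular": [[0, 0, -0.006], [0, 0, 0], [0, 0, 0], [0, 0, 0], [0, 0, 0], [0, 0, 0], [0, 0, 0], [0, 0, 0], [0, 0, 0], [0, 0, 0]]}}

```text
clock: 10.0
position: [0.5038, -0.2079, 0.1659]
ee_rot: [0.027, -3.14, -0.001]
force: [0.4, -0.7, -1.2]
width: 0.281
gripper_force: 60.0
```

```bash
python3 - <<'E'
from h import *
plan([.502,-.210,.125],np.radians(90.7))
ps={n:arm.get_image(n) for n in("scene","top")}
z=arm.observe()["position"][2]+.0213
for n,p in ps.items():
    for k,zz in(("rod_tip",z-.1),("paddle_back",.06)):
        for d in arm.place_of(k,p)[:5]:
            w=onz(p,d["centre"],zz)
            if abs(w[0]-.6)<.2 and abs(w[1]+.2)<.1: print(n,k,round(d["conf"],2),w.round(4))
f=lambda n,x,y:cv2.resize(ps[n]["frame"][y:y+80,x:x+70,::-1],None,fx=5.7,fy=5.7,interpolation=cv2.INTER_CUBIC)
cv2.imwrite("pics/i.png",np.hstack([f("top",315,150),f("scene",170,208)]))
E
```

```text
pos [ 0.5038 -0.2079  0.1659] clock 10.0 F [ 0.39 -0.74 -1.22] T [0.07 0.04 0.02] w 0.28146340024916605 gf 59.982091784477234
delta tool cm [ 0.18 -0.21  4.09] turn about tool z 0.005 tilt [-1.5e-03  4.0e-04 -1.0e+00] tooly deg 90.98
scene rod_tip 0.76 [ 0.6546 -0.2133  0.0883]
top rod_tip 0.66 [ 0.6506 -0.2017  0.0883]
top paddle_back 0.38 [ 0.62   -0.2081  0.06  ]
```

View pics/i.png

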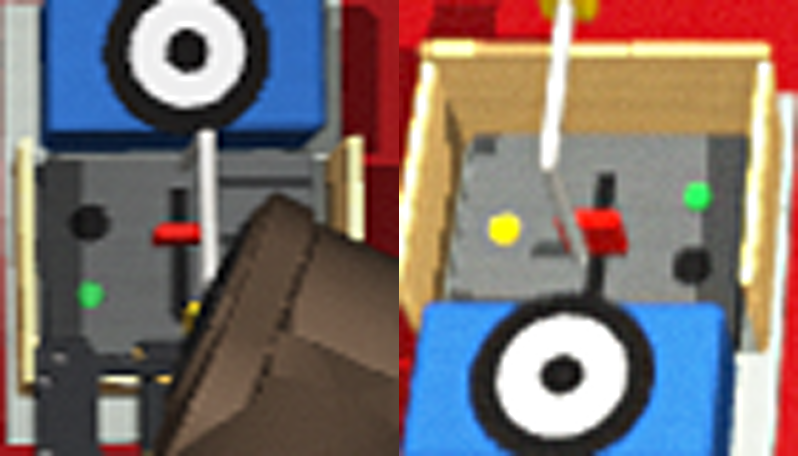

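The leg hangs in the gap behind the paddle (scene crop: tip at about (588,265), paddle at (600,230)). I lower it.

{"api": "carry_out", "payload": {"claw": [2, 2, 2, 2, 2, 2, 2, 2], "delta_pos": [[0.4, -0.1, 0], [0, 0, 0.5], [0, 0, 0.8], [0, 0, 1.0], [0, 0, 1.0], [0, 0, 0.8], [0, 0, 0], [0, 0, 0]], "angular": [[0, 0, 0], [0, 0, 0], [0, 0, 0], [0, 0, 0], [0, 0, 0], [0, 0, 0], [0, 0, 0], [0, 0, 0]]}}

```text
clock: 11.1
position: [0.5002, -0.2091, 0.1254]
ee_rot: [0.027, -3.141, -0.0]
force: [0.6, 0.2, -1.2]
width: 0.277
gripper_force: 60.0
```

```bash
python3 - <<'E'
from h import *
plan([.502,-.210,.125],np.radians(90.7))
ps={n:arm.get_image(n) for n in("scene","top")}
F=np.array([arm.observe()["force"]]); print(F)
for n,p in ps.items():
    for k,zz in(("rod_tip",.047),("paddle_back",.06)):
        for d in arm.place_of(k,p)[:5]:
            w=onz(p,d["centre"],zz)
            if abs(w[0]-.6)<.2 and abs(w[1]+.2)<.1: print(n,k,round(d["conf"],2),w.round(4))
E
```

```text
pos [ 0.5002 -0.2091  0.1254] clock 11.1 F [ 0.58  0.17 -1.18] T [0.   0.07 0.03] w 0.2774575989202377 gf 59.98212218284607
delta tool cm [-0.18 -0.09  0.04] turn about tool z 0.005 tilt [-6.e-04  1.e-04 -1.e+00] tooly deg 90.98
[[-0.52441379 -0.19551548 -0.99052456]]
scene rod_tip 0.81 [ 0.6422 -0.2157  0.047 ]
scene rod_tip 0.23 [ 0.5536 -0.196   0.047 ]
scene paddle_back 0.42 [ 0.6211 -0.2204  0.06  ]
top rod_tip 0.57 [ 0.6379 -0.2062  0.047 ]
top paddle_back 0.46 [ 0.6145 -0.2096  0.06  ]
```

{"api": "carry_out", "payload": {"claw": [2, 2, 2, 2, 2, 2, 2, 2, 2, 2, 2, 2, 2, 2, 2, 2, 2, 2, 2, 2], "delta_pos": [[0.08, 0, 0], [0.08, 0, 0], [0.08, 0, 0], [0.08, 0, 0], [0.08, 0, 0], [0.08, 0, 0], [0.08, 0, 0], [0.08, 0, 0], [0.08, 0, 0], [0.08, 0, 0], [0.08, 0, 0], [0.08, 0, 0], [0.08, 0, 0], [0.08, 0, 0], [0.08, 0, 0], [0.08, 0, 0], [0.08, 0, 0], [0.08, 0, 0], [0.08, 0, 0], [0.08, 0, 0]], "angular": [[0, 0, 0], [0, 0, 0], [0, 0, 0], [0, 0, 0], [0, 0, 0], [0, 0, 0], [0, 0, 0], [0, 0, 0], [0, 0, 0], [0, 0, 0], [0, 0, 0], [0, 0, 0], [0, 0, 0], [0, 0, 0], [0, 0, 0], [0, 0, 0], [0, 0, 0], [0, 0, 0], [0, 0, 0], [0, 0, 0]]}}

```text
clock: 13.4
position: [0.4842, -0.2093, 0.1257]
ee_rot: [0.027, -3.141, -0.0]
force: [0.7, -0.1, -0.8]
width: 0.279
gripper_force: 60.0
```

```bash
python3 -c "
from h import *
plan([.485,-.210,.125],np.radians(90.7))"
```

```text
pos [ 0.4842 -0.2093  0.1257] clock 13.4 F [ 0.74 -0.1  -0.81] T [ 0.05 -0.02  0.06] w 0.278952743915715 gf 59.982179403305054
delta tool cm [-0.08 -0.07  0.07] turn about tool z 0.005 tilt [-1.e-04  1.e-04 -1.e+00] tooly deg 90.98
```

{"api": "carry_out", "payload": {"claw": [2, 2, 2, 2, 2, 2, 2, 2, 2, 2, 2, 2], "delta_pos": [[0.08, 0, 0], [0.08, 0, 0], [0.08, 0, 0], [0.08, 0, 0], [0.08, 0, 0], [0.08, 0, 0], [0.08, 0, 0], [0.08, 0, 0], [0.08, 0, 0], [0.08, 0, 0], [0.08, 0, 0], [0.08, 0, 0]], "angular": [[0, 0, 0], [0, 0, 0], [0, 0, 0], [0, 0, 0], [0, 0, 0], [0, 0, 0], [0, 0, 0], [0, 0, 0], [0, 0, 0], [0, 0, 0], [0, 0, 0], [0, 0, 0]]}}

```text
clock: 14.6
position: [0.4748, -0.2095, 0.1258]
ee_rot: [-0.027, 3.141, 0.0]
force: [2.9, -0.4, -1.9]
width: 0.279
gripper_force: 60.0
```

```bash
python3 -c "
from h import *
plan([.485,-.210,.125],np.radians(90.7))
p=arm.get_image('scene')
for k,z in(('paddle_back',.06),('rod_tip',.047)):
    for d in arm.place_of(k,p)[:3]: print(k,d['conf'],onz(p,d['centre'],z).round(4))"
```

```text
pos [ 0.4748 -0.2095  0.1258] clock 14.6 F [ 2.93 -0.36 -1.89] T [ 0.1  -0.51  0.  ] w 0.2788385891275716 gf 59.9822598695755
delta tool cm [-1.02 -0.07  0.08] turn about tool z 0.005 tilt [ 3.e-04  0.e+00 -1.e+00] tooly deg 90.98
paddle_back 0.4 [ 0.612  -0.2215  0.06  ]
paddle_back 0.23 [0.4151 0.0898 0.06  ]
rod_tip 0.91 [0.2819 0.4554 0.047 ]
rod_tip 0.91 [ 0.7637 -0.0226  0.047 ]
rod_tip 0.73 [ 0.6183 -0.2169  0.047 ]
```

{"api": "carry_out", "payload": {"claw": [2, 2, 2, 2, 2, 2, 2, 2, 2, 2], "delta_pos": [[0.08, 0, 0], [0.08, 0, 0], [0.08, 0, 0], [0.08, 0, 0], [0.08, 0, 0], [0.08, 0, 0], [0.08, 0, 0], [0.08, 0, 0], [0.08, 0, 0], [0.08, 0, 0]], "angular": [[0, 0, 0], [0, 0, 0], [0, 0, 0], [0, 0, 0], [0, 0, 0], [0, 0, 0], [0, 0, 0], [0, 0, 0], [0, 0, 0], [0, 0, 0]]}}

```text
clock: 15.75
position: [0.4666, -0.2096, 0.1257]
ee_rot: [0.027, -3.141, -0.0]
force: [1.5, 0.1, -2.2]
width: 0.281
gripper_force: 60.0
```

{"api": "carry_out", "payload": {"claw": [2, 2, 2], "delta_pos": [[0.06, 0, 0], [0.06, 0, 0], [0.06, 0, 0]], "angular": [[0, 0, 0], [0, 0, 0], [0, 0, 0]]}}

```text
clock: 16.05
position: [0.4649, -0.2097, 0.1257]
ee_rot: [-0.027, 3.141, 0.0]
force: [2.5, -0.3, -2.9]
width: 0.279
gripper_force: 60.0
```

{"api": "carry_out", "payload": {"claw": [2, 2, 2], "delta_pos": [[0.06, 0, 0], [0.06, 0, 0], [0.06, 0, 0]], "angular": [[0, 0, 0], [0, 0, 0], [0, 0, 0]]}}

```text
clock: 16.35
position: [0.463, -0.2097, 0.1257]
ee_rot: [0.027, -3.141, -0.0]
force: [2.6, 0.2, -2.7]
width: 0.279
gripper_force: 60.0
```

{"api": "carry_out", "payload": {"claw": [2, 2], "delta_pos": [[0.06, 0, 0], [0.06, 0, 0]], "angular": [[0, 0, 0], [0, 0, 0]]}}

```text
clock: 16.55
position: [0.4619, -0.2097, 0.1257]
ee_rot: [-0.027, 3.141, 0.0]
force: [2.2, 0.7, -2.8]
width: 0.281
gripper_force: 60.0
```

{"api": "carry_out", "payload": {"claw": [2, 2], "delta_pos": [[0.05, 0, 0], [0.05, 0, 0]], "angular": [[0, 0, 0], [0, 0, 0]]}}

```text
clock: 16.75
position: [0.4609, -0.2097, 0.1257]
ee_rot: [0.027, -3.141, -0.0]
force: [2.0, 0.1, -1.5]
width: 0.279
gripper_force: 60.0
```

{"api": "carry_out", "payload": {"claw": [2, 2], "delta_pos": [[0.05, 0, 0], [0.05, 0, 0]], "angular": [[0, 0, 0], [0, 0, 0]]}}

```text
clock: 16.95
position: [0.4599, -0.2098, 0.1257]
ee_rot: [-0.027, 3.141, 0.0]
force: [2.8, 0.2, -2.3]
width: 0.282
gripper_force: 60.0
```

{"api": "carry_out", "payload": {"claw": [2, 2], "delta_pos": [[0.05, 0, 0], [0.05, 0, 0]], "angular": [[0, 0, 0], [0, 0, 0]]}}

```text
clock: 17.15
position: [0.4589, -0.2098, 0.1257]
ee_rot: [-0.027, 3.141, 0.0]
force: [2.3, 0.6, -2.1]
width: 0.276
gripper_force: 60.0
```

{"api": "carry_out", "payload": {"claw": [2, 2], "delta_pos": [[0.05, 0, 0], [0.05, 0, 0]], "angular": [[0, 0, 0], [0, 0, 0]]}}

```text
clock: 17.35
position: [0.4579, -0.2098, 0.1257]
ee_rot: [0.027, -3.141, -0.0]
force: [2.5, 0.9, -2.6]
width: 0.28
gripper_force: 60.0
```

{"api": "carry_out", "payload": {"claw": [2, 2], "delta_pos": [[0.05, 0, 0], [0.05, 0, 0]], "angular": [[0, 0, 0], [0, 0, 0]]}}

```text
clock: 17.55
position: [0.4569, -0.2098, 0.1257]
ee_rot: [-0.027, 3.141, 0.0]
force: [3.2, 0.2, -2.6]
width: 0.279
gripper_force: 60.0
```

{"api": "carry_out", "payload": {"claw": [2, 2], "delta_pos": [[0.05, 0, 0], [0.05, 0, 0]], "angular": [[0, 0, 0], [0, 0, 0]]}}

```text
clock: 17.75
position: [0.4558, -0.2098, 0.1257]
ee_rot: [0.027, -3.141, -0.0]
force: [2.8, 0.7, -2.2]
width: 0.281
gripper_force: 60.0
```

{"api": "carry_out", "payload": {"claw": [2, 2], "delta_pos": [[0.05, 0, 0], [0.05, 0, 0]], "angular": [[0, 0, 0], [0, 0, 0]]}}

```text
clock: 17.95
position: [0.4549, -0.2098, 0.1257]
ee_rot: [-0.027, 3.141, 0.0]
force: [2.5, 1.0, -2.6]
width: 0.276
gripper_force: 60.0
```

{"api": "carry_out", "payload": {"claw": [2, 2], "delta_pos": [[0.05, 0, 0], [0.05, 0, 0]], "angular": [[0, 0, 0], [0, 0, 0]]}}

```text
clock: 18.15
position: [0.4539, -0.2099, 0.1257]
ee_rot: [-0.027, 3.141, 0.0]
force: [3.2, 0.4, -2.2]
width: 0.284
gripper_force: 60.0
```

{"api": "carry_out", "payload": {"claw": [2, 2], "delta_pos": [[0.05, 0, 0], [0.05, 0, 0]], "angular": [[0, 0, 0], [0, 0, 0]]}}

```text
clock: 18.35
position: [0.4529, -0.2099, 0.1257]
ee_rot: [-0.027, 3.141, 0.0]
force: [2.5, 0.3, -3.3]
width: 0.278
gripper_force: 60.0
```

{"api": "carry_out", "payload": {"claw": [2, 2], "delta_pos": [[0.05, 0, 0], [0.05, 0, 0]], "angular": [[0, 0, 0], [0, 0, 0]]}}

```text
clock: 18.55
position: [0.4519, -0.2099, 0.1257]
ee_rot: [-0.027, 3.141, 0.0]
force: [2.3, 0.1, -3.0]
width: 0.278
gripper_force: 60.0
```

{"api": "carry_out", "payload": {"claw": [2, 2], "delta_pos": [[0.05, 0, 0], [0.05, 0, 0]], "angular": [[0, 0, 0], [0, 0, 0]]}}

```text
clock: 18.75
position: [0.4508, -0.2099, 0.1257]
ee_rot: [0.027, -3.141, -0.0]
force: [2.8, 0.3, -2.1]
width: 0.28
gripper_force: 60.0
```

{"api": "carry_out", "payload": {"claw": [2, 2], "delta_pos": [[0.05, 0, 0], [0.05, 0, 0]], "angular": [[0, 0, 0], [0, 0, 0]]}}

```text
clock: 18.95
position: [0.4499, -0.2099, 0.1257]
ee_rot: [-0.027, 3.141, 0.0]
force: [2.8, 1.0, -2.2]
width: 0.279
gripper_force: 60.0
```

{"api": "carry_out", "payload": {"claw": [2, 2], "delta_pos": [[0.05, 0, 0], [0.05, 0, 0]], "angular": [[0, 0, 0], [0, 0, 0]]}}

```text
clock: 19.15
position: [0.4489, -0.2099, 0.1257]
ee_rot: [-0.027, 3.141, 0.0]
force: [2.8, 1.3, -2.6]
width: 0.282
gripper_force: 60.0
```

{"api": "carry_out", "payload": {"claw": [2, 2], "delta_pos": [[0.05, 0, 0], [0.05, 0, 0]], "angular": [[0, 0, 0], [0, 0, 0]]}}

```text
clock: 19.35
position: [0.4485, -0.21, 0.1258]
ee_rot: [-0.027, 3.14, -0.0]
force: [6.3, 1.5, -5.0]
width: 0.281
gripper_force: 60.0
```

{"api": "carry_out", "payload": {"claw": [2], "delta_pos": [[0.02, 0, 0]], "angular": [[0, 0, 0]]}}

```text
clock: 19.45
position: [0.4485, -0.2099, 0.1258]
ee_rot: [-0.028, 3.14, -0.0]
force: [5.9, 0.5, -5.9]
width: 0.283
gripper_force: 60.0
```

{"api": "carry_out", "payload": {"claw": [2], "delta_pos": [[0, 0, 0]], "angular": [[0, 0, 0]]}}

```text
clock: 19.55
position: [0.4485, -0.2099, 0.1258]
ee_rot: [-0.027, 3.14, -0.0]
force: [5.9, 1.4, -5.2]
width: 0.279
gripper_force: 60.0
```

{"api": "carry_out", "payload": {"claw": [2], "delta_pos": [[0.03, 0, 0]], "angular": [[0, 0, 0]]}}

```text
clock: 19.65
position: [0.4485, -0.2099, 0.1258]
ee_rot: [-0.028, 3.14, -0.001]
force: [8.6, 0.9, -5.8]
width: 0.28
gripper_force: 60.0
```

{"api": "carry_out", "payload": {"claw": [2], "delta_pos": [[0.03, 0, 0]], "angular": [[0, 0, 0]]}}

```text
clock: 19.75
position: [0.4485, -0.2099, 0.1258]
ee_rot: [-0.028, 3.139, -0.001]
force: [9.6, -0.0, -7.6]
width: 0.275
gripper_force: 60.0
```

```bash
python3 -c "
from h import *
plan([.448,-.210,.125],np.radians(90.7))"
```

```text
pos [ 0.4485 -0.2099  0.1258] clock 19.75 F [ 9.64 -0.02 -7.65] T [ 0.22 -1.61  0.09] w 0.2753464283525093 gf 59.98508334159851
delta tool cm [ 0.05 -0.    0.08] turn about tool z 0.005 tilt [ 2.2e-03 -5.0e-04 -1.0e+00] tooly deg 91.01
```

{"api": "carry_out", "payload": {"claw": [2, 2, 2, 2, 2], "delta_pos": [[0, 0, 0], [0, 0, 0], [0, 0, 0], [0, 0, 0], [0, 0, 0]], "angular": [[0, 0, 0], [0, 0, 0], [0, 0, 0], [0, 0, 0], [0, 0, 0]]}}

```text
clock: 20.25
position: [0.4485, -0.2099, 0.1258]
ee_rot: [-0.028, 3.139, -0.001]
force: [8.4, 0.8, -6.9]
width: 0.281
gripper_force: 60.0
```

{"api": "carry_out", "payload": {"claw": [2, 2, 2, 2, 2], "delta_pos": [[0, 0, 0], [0, 0, 0], [0, 0, 0], [0, 0, 0], [0, 0, 0]], "angular": [[0, 0, 0], [0, 0, 0], [0, 0, 0], [0, 0, 0], [0, 0, 0]]}}

```text
clock: 20.75
position: [0.4484, -0.2099, 0.1258]
ee_rot: [-0.028, 3.139, -0.001]
force: [8.7, 0.3, -6.7]
width: 0.281
gripper_force: 60.0
```

{"api": "carry_out", "payload": {"claw": [2, 2, 2, 2, 2], "delta_pos": [[0, 0, 0], [0, 0, 0], [0, 0, 0], [0, 0, 0], [0, 0, 0]], "angular": [[0, 0, 0], [0, 0, 0], [0, 0, 0], [0, 0, 0], [0, 0, 0]]}}

```text
clock: 21.25
position: [0.4484, -0.21, 0.1258]
ee_rot: [-0.028, 3.139, -0.001]
force: [7.5, 0.9, -6.9]
width: 0.281
gripper_force: 60.0
```

{"api": "carry_out", "payload": {"claw": [2, 2, 2, 2], "delta_pos": [[0.02, 0, 0], [0, 0, 0], [0, 0, 0], [0, 0, 0]], "angular": [[0, 0, 0], [0, 0, 0], [0, 0, 0], [0, 0, 0]]}}

```text
clock: 21.65
position: [0.4484, -0.21, 0.1259]
ee_rot: [-0.028, 3.139, -0.001]
force: [8.7, 0.9, -8.3]
width: 0.281
gripper_force: 60.0
```

{"api": "carry_out", "payload": {"claw": [2, 2, 2, 2, 2], "delta_pos": [[0, 0, 0], [0, 0, 0], [0, 0, 0], [0, 0, 0], [0, 0, 0]], "angular": [[0, 0, 0], [0, 0, 0], [0, 0, 0], [0, 0, 0], [0, 0, 0]]}}

```text
clock: 22.15
position: [0.4484, -0.2099, 0.1258]
ee_rot: [-0.028, 3.139, -0.001]
force: [8.6, 1.0, -7.0]
width: 0.282
gripper_force: 60.0
```

{"api": "carry_out", "payload": {"claw": [2, 2, 2, 2, 2], "delta_pos": [[0, 0, 0], [0, 0, 0], [0, 0, 0], [0, 0, 0], [0, 0, 0]], "angular": [[0, 0, 0], [0, 0, 0], [0, 0, 0], [0, 0, 0], [0, 0, 0]]}}

```text
clock: 22.65
position: [0.4485, -0.21, 0.1259]
ee_rot: [-0.028, 3.139, -0.001]
force: [8.7, 1.0, -7.1]
width: 0.28
gripper_force: 60.0
```

```bash
python3 - <<'E'
from h import *
ps={n:arm.get_image(n) for n in("scene","top")}
f=lambda n,x,y:cv2.resize(ps[n]["frame"][y:y+100,x:x+80,::-1],None,fx=5,fy=5,interpolation=cv2.INTER_CUBIC)
cv2.imwrite("pics/j.png",np.hstack([f("top",310,135),f("scene",164,205)]))
E
```

```text
(no output)
```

View pics/j.png

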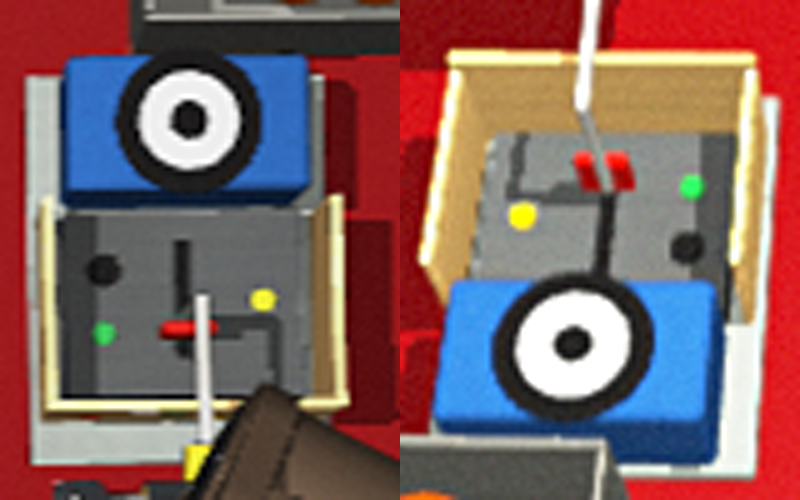

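{"api": "carry_out", "payload": {"claw": [2, 2, 2, 2, 2, 2, 2, 2, 2, 2, 2, 2], "delta_pos": [[0.02, 0, 0], [0, 0, 0], [0, 0, 0], [0, 0, 0], [0, 0, 0], [0, 0, 0], [0, 0, 0], [0, 0, 0], [0, 0, 0], [0, 0, 0], [0, 0, 0], [0, 0, 0]], "angular": [[0, 0, 0], [0, 0, 0], [0, 0, 0], [0, 0, 0], [0, 0, 0], [0, 0, 0], [0, 0, 0], [0, 0, 0], [0, 0, 0], [0, 0, 0], [0, 0, 0], [0, 0, 0]]}}

```text
clock: 23.95
position: [0.4482, -0.2101, 0.126]
ee_rot: [-0.028, 3.139, -0.001]
force: [6.6, 0.5, -5.9]
width: 0.276
gripper_force: 60.0
```

{"api": "carry_out", "payload": {"claw": [2, 2, 2, 2, 2, 2, 2, 2, 2, 2], "delta_pos": [[-0.05, 0, 0], [-0.1, 0, 0], [-0.15, 0, 0], [-0.2, 0, 0], [-0.3, 0, 0], [-0.3, 0, 0], [-0.3, 0, 0], [-0.2, 0, 0], [0, 0, 0], [0, 0, 0]], "angular": [[0, 0, 0], [0, 0, 0], [0, 0, 0], [0, 0, 0], [0, 0, 0], [0, 0, 0], [0, 0, 0], [0, 0, 0], [0, 0, 0], [0, 0, 0]]}}

```text
clock: 24.95
position: [0.4626, -0.2097, 0.1257]
ee_rot: [0.027, -3.141, -0.0]
force: [0.0, -0.3, -1.7]
width: 0.283
gripper_force: 60.0
```

```bash
python3 - <<'E'
from h import *
plan([.464,-.210,.26],np.radians(90.7))
p=arm.get_image("scene")
for k,z in(('paddle_back',.06),('rod_tip',.047)):
    for d in arm.place_of(k,p)[:4]: print(k,round(d['conf'],2),onz(p,d['centre'],z).round(4))
E
```

```text
pos [ 0.4626 -0.2097  0.1257] clock 24.95 F [ 0.04 -0.3  -1.71] T [0.08 0.06 0.04] w 0.28279962224147964 gf 59.98225808143616
delta tool cm [ -0.13  -0.03 -13.43] turn about tool z 0.005 tilt [-2.e-04  1.e-04 -1.e+00] tooly deg 90.98
paddle_back 0.49 [ 0.5963 -0.2206  0.06  ]
rod_tip 0.7 [0.2651 0.465  0.047 ]
rod_tip 0.54 [ 0.6079 -0.2139  0.047 ]
rod_tip 0.47 [ 0.2433 -0.1925  0.047 ]
rod_tip 0.25 [0.6699 0.453  0.047 ]
```

{"api": "carry_out", "payload": {"claw": [2, 2, 2, 2, 2, 2, 2, 2, 2, 2, 2], "delta_pos": [[0, 0, -0.5], [0, 0, -1], [0, 0, -1.5], [0, 0, -1.7], [0, 0, -1.7], [0, 0, -1.7], [0, 0, -1.7], [0, 0, -1.7], [0, 0, -1.5], [0, 0, -0.5], [0, 0, 0]], "angular": [[0, 0, 0], [0, 0, 0], [0, 0, 0], [0, 0, 0], [0, 0, 0], [0, 0, 0], [0, 0, 0], [0, 0, 0], [0, 0, 0], [0, 0, 0], [0, 0, 0]]}}

```text
clock: 26.2
position: [0.463, -0.2099, 0.2617]
ee_rot: [-0.027, 3.14, -0.001]
force: [-0.9, 0.1, -2.4]
width: 0.275
gripper_force: 60.0
```

```bash
python3 - <<'E'
from h import *
plan([.5255,.1933,.26],np.radians(77))
ps={n:arm.get_image(n) for n in("scene","top")}
for n,p in ps.items():
  z=arm.observe()["position"][2]+.0213
  for k,zz in(('paddle_back',.06),('rod_tip',z-.1)):
    for d in arm.place_of(k,p)[:4]:
      w=onz(p,d['centre'],zz)
      if abs(w[1]+.2)<.08: print(n,k,round(d['conf'],2),w.round(4),"dx from tcp",(w[0]-arm.observe()["position"][0]).round(4))
E
```

```text
pos [ 0.463  -0.2099  0.2617] clock 26.2 F [-0.93  0.14 -2.41] T [ 0.09  0.07 -0.09] w 0.27526015065212495 gf 59.982064962387085
delta tool cm [-6.93 40.21  0.17] turn about tool z 0.244 tilt [ 1.9e-03 -4.0e-04 -1.0e+00] tooly deg 90.98
scene paddle_back 0.42 [ 0.5922 -0.2208  0.06  ] dx from tcp 0.13
scene rod_tip 0.91 [ 0.6058 -0.2238  0.1816] dx from tcp 0.1435
top paddle_back 0.58 [ 0.5921 -0.2104  0.06  ] dx from tcp 0.1298
top rod_tip 0.63 [ 0.5993 -0.2041  0.1813] dx from tcp 0.1369
```

{"api": "carry_out", "payload": {"claw": [2, 2, 2, 2, 2, 2, 2, 2, 2, 2, 2, 2, 2, 2, 2, 2, 2, 2, 2, 2], "delta_pos": [[0, 1.2, 0], [-0.1, 2.3, 0], [-0.1, 2.3, 0], [-0.1, 2.3, 0], [-0.1, 2.3, 0], [-0.1, 2.3, 0], [-0.1, 2.3, 0], [-0.1, 2.3, 0], [-0.1, 2.3, 0], [-0.1, 2.3, 0], [-0.1, 2.3, 0], [-0.1, 2.3, 0], [-0.1, 2.3, 0], [-0.1, 2.3, 0], [-0.1, 2.3, 0], [-0.1, 2.3, 0], [-0.1, 2.3, 0], [-0.2, 1.9, 0], [-0.2, 0.8, 0], [0, 0, 0]], "angular": [[0, 0, 0], [0, 0, 0.015], [0, 0, 0.015], [0, 0, 0.015], [0, 0, 0.015], [0, 0, 0.015], [0, 0, 0.015], [0, 0, 0.015], [0, 0, 0.015], [0, 0, 0.015], [0, 0, 0.015], [0, 0, 0.015], [0, 0, 0.015], [0, 0, 0.015], [0, 0, 0.015], [0, 0, 0.015], [0, 0, 0.015], [0, 0, 0], [0, 0, 0], [0, 0, 0]]}}

```text
clock: 28.5
position: [0.5233, 0.1926, 0.2604]
ee_rot: [-0.346, -3.122, 0.0]
force: [-0.3, 0.2, -2.6]
width: 0.28
gripper_force: 60.0
```

```bash
python3 -c "
from h import *
plan([.5255,.1933,.0985],np.radians(77))"
```

```text
pos [0.5233 0.1926 0.2604] clock 28.5 F [-0.29  0.24 -2.59] T [-0.06  0.04 -0.01] w 0.27958648051446033 gf 59.98222231864929
delta tool cm [-0.21  0.12 16.19] turn about tool z 0.006 tilt [-4.e-04 -2.e-04 -1.e+00] tooly deg 77.33
```

Adjust sideways and lower to about 40 mm above the rest position, then check.

{"api": "carry_out", "payload": {"claw": [2, 2, 2, 2, 2, 2, 2, 2, 2, 2], "delta_pos": [[-0.2, 0.1, 0], [0, 0, 1], [0, 0, 2], [0, 0, 2], [0, 0, 2], [0, 0, 2], [0, 0, 1.5], [0, 0, 1], [0, 0, 0.5], [0, 0, 0]], "angular": [[0, 0, 0.006], [0, 0, 0], [0, 0, 0], [0, 0, 0], [0, 0, 0], [0, 0, 0], [0, 0, 0], [0, 0, 0], [0, 0, 0], [0, 0, 0]]}}

```text
clock: 29.5
position: [0.5252, 0.1917, 0.1403]
ee_rot: [-0.36, -3.12, 0.001]
force: [0.0, 0.1, -1.8]
width: 0.277
gripper_force: 60.0
```

```bash
python3 -c "
from h import *
plan([.5255,.1933,.0985],np.radians(77))"
```

```text
pos [0.5252 0.1917 0.1403] clock 29.5 F [ 0.05  0.1  -1.84] T [ 0.01  0.04 -0.04] w 0.27711524134004084 gf 59.982081055641174
delta tool cm [0.   0.17 4.18] turn about tool z -0.003 tilt [-7.e-04 -4.e-04 -1.e+00] tooly deg 76.85
```

{"api": "carry_out", "payload": {"claw": [2, 2, 2, 2, 2, 2, 2, 2, 2], "delta_pos": [[0, 0.17, 0], [0, 0, 0.6], [0, 0, 0.8], [0, 0, 0.8], [0, 0, 0.6], [0, 0, 0.5], [0, 0, 0.4], [0, 0, 0.3], [0, 0, 0]], "angular": [[0, 0, 0], [0, 0, 0], [0, 0, 0], [0, 0, 0], [0, 0, 0], [0, 0, 0], [0, 0, 0], [0, 0, 0], [0, 0, 0]]}}

```text
clock: 30.4
position: [0.5256, 0.1938, 0.1003]
ee_rot: [-0.359, -3.121, 0.0]
force: [-0.1, -0.7, -1.2]
width: 0.276
gripper_force: 60.0
```

```bash
python3 -c "
from h import *
plan([.5255,.1933,.0977],np.radians(77))"
```

```text
pos [0.5256 0.1938 0.1003] clock 30.4 F [-0.12 -0.74 -1.19] T [-0.01  0.02 -0.02] w 0.2760525864747094 gf 59.98213291168213
delta tool cm [ 0.   -0.05  0.26] turn about tool z -0.002 tilt [-5.e-04 -2.e-04 -1.e+00] tooly deg 76.88
```

Lower the last 2.5 mm, then open gently.

{"api": "carry_out", "payload": {"claw": [2, 2, 2, 3, 3.5, 4.5, 6, 7, 7, 7, 7], "delta_pos": [[0, -0.05, 0.15], [0, 0, 0.1], [0, 0, 0], [0, 0, 0], [0, 0, 0], [0, 0, 0], [0, 0, 0], [0, 0, 0], [0, 0, 0], [0, 0, 0], [0, 0, 0]], "angular": [[0, 0, 0], [0, 0, 0], [0, 0, 0], [0, 0, 0], [0, 0, 0], [0, 0, 0], [0, 0, 0], [0, 0, 0], [0, 0, 0], [0, 0, 0], [0, 0, 0]]}}

```text
clock: 31.5
position: [0.5257, 0.1934, 0.0983]
ee_rot: [0.359, 3.121, 0.0]
force: [0.5, 0.6, 0.2]
width: 0.759
gripper_force: 0.0
```

{"api": "carry_out", "payload": {"claw": [7, 7, 7, 7, 7, 7, 7, 7, 7, 7], "delta_pos": [[0, 0, -0.5], [0, 0, -1], [0, 0, -1.5], [0, 0, -2], [0, 0, -2], [0, 0, -2], [0, 0, -2], [0, 0, -2], [0, 0, -1], [0, 0, 0]], "angular": [[0, 0, 0], [0, 0, 0], [0, 0, 0], [0, 0, 0], [0, 0, 0], [0, 0, 0], [0, 0, 0], [0, 0, 0], [0, 0, 0], [0, 0, 0]]}}

```text
clock: 32.5
position: [0.5265, 0.1937, 0.24]
ee_rot: [0.358, 3.118, 0.003]
force: [-0.2, 0.4, 0.1]
width: 0.765
gripper_force: 0.0
```

{"api": "carry_out", "payload": {"claw": [7, 7, 7, 7, 7, 7, 7, 7, 7, 7], "delta_pos": [[1, 0.5, -0.5], [2, 1, -0.5], [2, 1, 0], [2, 1, 0], [2, 1, 0], [2, 1, 0], [2, 1, 0], [2, 1, 0], [1, 0.5, 0], [0, 0, 0]], "angular": [[0, 0, 0], [0, 0, 0], [0, 0, 0], [0, 0, 0], [0, 0, 0], [0, 0, 0], [0, 0, 0], [0, 0, 0], [0, 0, 0], [0, 0, 0]]}}

```text
clock: 33.5
position: [0.3862, 0.3086, 0.2478]
ee_rot: [-0.354, -3.121, 0.001]
force: [0.9, -0.3, 0.1]
width: 0.762
gripper_force: 0.0
```

```bash
python3 - <<'E'
from h import *
plan([.5255,.1933,.0977],np.radians(77))
ps={n:arm.get_image(n) for n in("scene","top")}
for n,p in ps.items():
    hsv=cv2.cvtColor(p["frame"],cv2.COLOR_RGB2HSV)
    m=cv2.inRange(hsv,(26,150,120),(34,255,255)); 
    k,l,st,c=cv2.connectedComponentsWithStats(m); i=1+np.argmax(st[1:,4])
    r=cv2.minAreaRect(np.argwhere(l==i)[:,::-1].astype(np.float32)); print(n,"yellow",st[i],r)
cv2.imwrite("pics/k.png",cv2.resize(np.vstack([ps["scene"]["frame"][150:320,:,::-1],ps["top"]["frame"][100:300,:,::-1]]),(800,529)))
E
```

```text
pos [0.3862 0.3086 0.2478] clock 33.5 F [ 0.93 -0.27  0.09] T [-0.03 -0.01  0.03] w 0.7622172484299231 gf 0.0
delta tool cm [-16.17  -8.11  14.99] turn about tool z 0.001 tilt [-1.2e-03 -4.0e-04 -1.0e+00] tooly deg 77.07
scene yellow [335 193  15  36 312] ((342.076904296875, 210.11538696289062), (8.825225830078125, 35.10478210449219), 11.309932708740234)
top yellow [205 199  17  40 337] ((213.385986328125, 218.4724884033203), (8.547619819641113, 39.553688049316406), 13.570433616638184)
```

View pics/k.png

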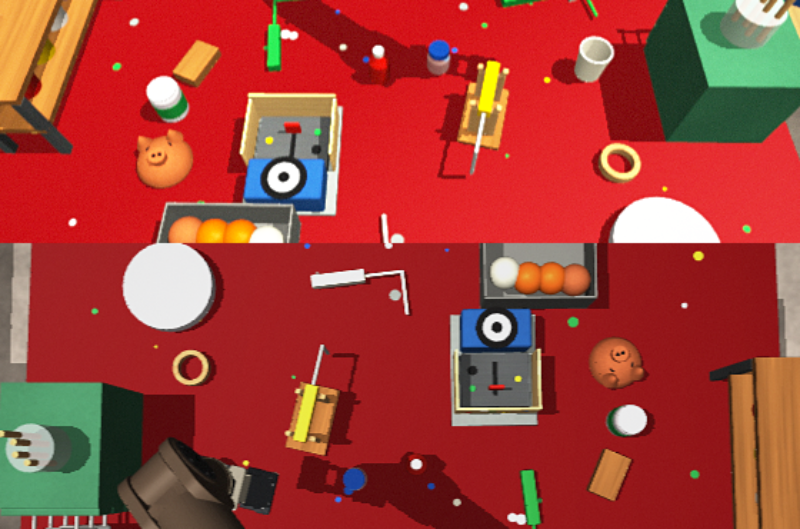

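The final picture shows the rod back in its cradle, in the same pixels as at the start (scene (488,85), top (305,412)). The paddle is drawn in at top (497,386), the bystanders are unmoved, and the arm is clear of everything.

```bash
python3 -c "
from cell import arm
print(arm.sign_off())"
```

```text
the job is handed in; nothing more can be done
None
```

The job is handed in: the rod drew the paddle to its stop and held it there for about 3 s, reading mostly 8.4–8.7 N (7.5–9.6 N in all), before going back in its cradle as it was; nothing in view shows directly that the starter pulled in.

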